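Turn the reversible fixture plate over

ROBOT

A 6-joint arm with a two-finger parallel gripper is mounted at the origin on the work surface; the furniture and walls round the work are solid. World frame = base frame: x ahead of the robot, y to its left, z up, the work surface at z = 0. Lengths are in m, angles in rad, forces in N, time in s.
With the tool pointing down it reaches from about 0.35 to 0.725 m from the base axis. Payload 6 kg.
Tool frame: the origin (TCP) lies midway between the tips of the shut fingers; the grasp point (between the pads) lies 19 mm behind it; z points along the fingers, y is the line along which they close (so a half turn about z gives the same grasp; the last joint's range is limited). The gripper opens to 85 mm and grips with 20 to 120 N. Pads are 22 mm wide; open, the fingers measure 114 mm over their backs; the gripper's body (76 mm by 85 mm) begins 54 mm behind the grasp point. The pads swing forward as they close: fully open they stand 13 mm farther back than shut.
Start: joints at [1.508, 0.04, 0.085, 0, -1.615, -0.334], TCP at [0.232, 0.553, 0.231] pointing down, gripper open.
Joint ranges: [-2.56, 2.56], [-1.29, 2.01], [-1.08, 1.49], [-3.29, 1.98], [-2.81, -0.18], [-2.99, 2.99]. Speed limits (rad/s): [2.57, 2.57, 3.01, 3.14, 3.14, 3.14].

INTERFACE

Orientations are given as a rotation vector (axis times angle).
In Python, from plant import * gives the robot as it stands.
- The arm moves only by the tool move_arm, never from a script. Its argument "plan" is a list of rows, each a list of 6 numbers: the shift along the tool's x, y, z in m, then the turn, a rotation vector about the tool's x, y, z in rad. A call has 1 to 20 rows; each row is the pose to reach, as a shift and turn from the pose commanded when the call began, along the tool's axes at that moment; what a row does not reach only later rows make up. A row lasts 1/10 s, in which the tool goes at most 50 mm and 8.59 degrees, less where a joint would pass 70% of its speed; a pose out of reach is approached as far as the arm can. A call with a gripper value outside its range is refused whole. "claw" is the closure, from 0 (fully open) to 1 (shut), set as the call begins (left out, the last holds). The fingers move at their own pace and stop on an object; "squeeze" is the grip in N (left out, the last holds). Time passes only in rows, so rows that repeat a pose let the fingers close. It gives the time, the measured TCP pose, the force, the opening and the grip force at its end, in the units of the state.
- observe(): the state, without advancing time (a new reading comes with each control period).
- snapshot(name): name is "scene" or "top"; returns a dict with "pixels" (420x560x3 uint8, blue, green, red), "fx", "fy", "cx", "cy" (pixels), "R" (3x3) and "t" (3): a world point X has camera coordinates R X + t. Camera axes: x right, y down, z forward; pixel columns grow to the right and rows downward; lengths in m; the calibration is good to about 2 mm. A picture is of the moment at which its call begins. There is no depth.
- close_job(): hands the job in; it is judged then, once.
The state is a dict: "time": time; "qpos": joint angles; "qd": joint speeds; "effort": joint torques, N m; "eef_pos": TCP position; "tool_rot": TCP orientation; "contact_force": force on the tool from outside, world axes, zero at the start; "torque": the same for the moment, N m; "width": opening from 0.0 (shut) to 1.0 (fully open); "finger_force": force on a finger pad.
Only numpy, scipy, OpenCV 4.12 (cv2) and the standard library are available. Lean on these libraries where they do the work, as an engineer would, in place of code of your own. Each camera call takes 0.05 s, during which the arm holds its last target. There are 200 camera calls.

TASK

The metal plate on the two-pin fixture block is on with its plain face up. Turn it over so that its grooved face is up and seat it back on the pins, fully down and flat, the wide hole on the thick pin and the narrow hole on the thin one; then let go. You may stand the plate on end in the slotted wooden stand to change your grip; leave all the other things where they are.

Things in the scene. Friction and masses are not known exactly. Their poses are not given: they have to be found in the camera images.
- plate: loose aluminium plate, 64 (its x) x 84 (its y) x 16 mm (z), 0.18 to 0.33 kg. Origin: centre of the GROOVED face; z points from there to the plain face: z is up at the start (grooved face down) and must point down at the end. A groove 11 mm wide, 5 mm deep runs along y through the middle of the grooved face. The 84 mm long sides, 64 mm apart, are free to grip, also on the fixture.
- plate_mid (a point): centre of the plate's volume (8 mm from either face); axes as plate
- wide_hole (a point): centre of the plate's wide through hole (15.5 mm), at the grooved face; plate x = -18.75 mm, y = 0
- narrow_hole (a point): centre of the plate's narrow through hole (10.5 mm), at the grooved face; plate x = +20 mm, y = 0
- fixture: fixture, fixed to the table. Origin: centre of its underside; z up. Foot 60 (x) x 120 (y) x 8 mm, on it a plywood block 52 x 96 mm, its flat top (the seat) 36 mm above the table, with two pins. Plate on it: overhangs 6 mm each side in x, axes parallel at the start. Turned over about x it fits with the x axes again the same way; half a turn wrong it cannot seat.
- thick_pin (a point): foot of the thick pin at seat height, fixture x = -18.75 mm, y = 0: 13 mm diameter, 12 mm high, the last 4 mm tapered by 2 mm in radius
- thin_pin (a point): foot of the thin pin at seat height, fixture x = +20 mm, y = 0: 8 mm diameter, 12 mm high, the last 4 mm tapered by 2 mm in radius
- stand: slotted wooden stand, fixed to the table, left or right of the fixture. Origin: centre of its underside; z up. Foot 60 (x) x 100 (y) x 8 mm; two cheeks 40 mm wide in x, 18 mm thick, up to 38 mm (flared lips to 48 mm) leave a slot from y = -10 to +10 mm. A plate stood on a 64 mm end in it lies across y, sticks out 12 mm past the cheeks in x and may lean about 8 degrees.
- slot_floor (a point): middle of the slot's floor, 8 mm above the table; axes as stand
- setup_block: bystander, loose, to be left alone: wooden setting block, 20 x 50 x 20 mm; origin at the centre of its underside
- pencil: bystander, loose, to be left alone: pencil, 183 mm long; origin at the centre of its underside
- arbor_spanner: bystander, loose, to be left alone: large open-ended spanner, 227 mm long, flat on the table; origin at the centre of its underside
- spring_clamp: bystander, loose, to be left alone: spring clamp, 76 x 146 x 24 mm, lying flat; origin at the centre of its underside
- wax_tin: bystander, loose, to be left alone: round tin, 62 mm across, 36 mm high; origin at the centre of its underside
- measure: bystander, loose, to be left alone: tape measure, 38 x 83 mm, 66 mm high; origin at the centre of its underside
- offcut_walnut: bystander, loose, to be left alone: dark wooden offcut, 42 x 150 x 19 mm, lying flat; origin at the centre of its underside
- offcut_strip: bystander, loose, to be left alone: thin wooden strip, 20 x 132 x 8 mm, near the left edge; origin at the centre of its underside
Not all that is in view belongs to the job. Leave any orange look-alike of the fixture alone.

How it is judged:
On the way, in this order (a step that is already met when the one before it is completed fails the run):
1. the plate is lifted clear off the pins (z of plate_mid in the frame of fixture above 0.065 m), for 0.1 s.
2. the plate is turned over, grooved face upward (angle between plate's own z axis and vertical above 2.7 rad), for 0.1 s.
At the end, for the whole second after the job is handed in: The plate lies at rest on the fixture's seat, grooved face up, level within 3 degrees, not more than 1.5 mm above fully down, its wide hole within 3.5 mm of the thick pin's axis and its narrow hole within 3.5 mm of the thin pin's (angle between plate's own z axis and vertical above 3.09 rad and horizontal distance between wide_hole and thick_pin below 0.0035 m and horizontal distance between narrow_hole and thin_pin below 0.0035 m and z of plate_mid in the frame of fixture below 0.0455 m and linear speed of plate below 0.01 m/s); the robot touches nothing.
It fails at once if a bystander is displaced by more than 3 cm (distance of any of setup_block, pencil, arbor_spanner, spring_clamp, wax_tin, measure, offcut_walnut, offcut_strip from where it was at the start of the episode above 0.03 m).
It also fails if it takes over 61 s, if anything falls off the work surface, if the arm or the gripper's body presses on something with over 40 N, if the wrist force passes 120 N, or if a joint passes its speed limit or range.

## Working session

There is one attempt and no reset: what is moved stays moved. The work goes in short steps, Python scripts to look and compute and a tool call to move; the robot and the scene stay as the last step left them, time stands still between calls to the robot, and variables do not carry over. Pictures are saved under pics/ and viewed, at most 10 in all, crops included, and the job is handed in when it is done.

Besides the shell and the picture viewer there is one more tool, called after "Call:" in YAML: its name, and indented under it one key for each argument. move_arm: Moves the arm, as the interface text tells. Its arguments: {"type":"object","properties":{"plan":{"type":"array"},"claw":{"type":"number"},"squeeze":{"type":"number"}},"required":["plan"]}

```bash
ls; mkdir -p pics
python3 - <<'E'
from plant import *
import cv2,numpy as np
s=observe(); print(s)
for n in("scene","top"):
    d=snapshot(n); cv2.imwrite(f"pics/{n}0.png",d["pixels"]); np.savez(f"pics/{n}0.npz",**d)
    print(n,d["fx"],d["fy"],d["cx"],d["cy"],np.round(d["R"],4).tolist(),d["t"])
    im=d["pixels"]
    cv2.imwrite(f"pics/{n}0b.png",cv2.resize(im,(800,600),interpolation=cv2.INTER_CUBIC))
E
```

```text
pics
{'time': 0.0, 'qpos': array([ 1.50768852e+00,  4.08475747e-02,  8.38030962e-02, -4.65280446e-04,
       -1.61549099e+00, -3.33695749e-01]), 'qd': array([ 0.00010016, -0.00132495,  0.00073648, -0.00115906,  0.00013899,
       -0.00152223]), 'effort': array([ 9.61556434e-04, -3.68210363e+01,  3.47413409e+01,  6.93152770e+00,
       -5.40566005e-03,  1.30732911e-05]), 'eef_pos': array([0.23168252, 0.55311233, 0.23025403]), 'tool_rot': array([ 3.07821891e+00, -6.18833048e-01, -3.54809500e-04]), 'contact_force': array([-0.17420468,  0.5961053 ,  0.12399438]), 'torque': array([ 0.0281584 , -0.01602838, -0.01014622]), 'finger_force': 0.0, 'width': 0.9969523977591552}
scene 434.4233965624702 434.4233965624702 281.0934089620507 212.47226786618762 [[0.6229, -0.7823, -0.007], [-0.554, -0.4348, -0.71], [0.5524, 0.4462, -0.7042]] [-0.30723272  0.31554185  0.89965945]
top 534.6516916815257 534.6516916815257 260.7971726792204 203.22321810022473 [[0.012, -0.9999, -0.0115], [-0.9876, -0.01, -0.1568], [0.1567, 0.0132, -0.9876]] [0.0244707  0.51538371 1.33475191]
```

View pics/top0b.png

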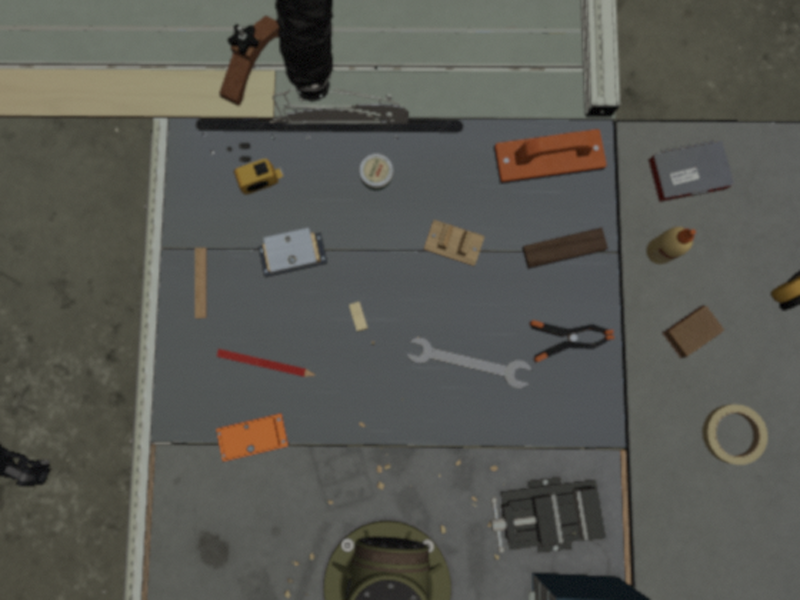

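View pics/scene0b.png

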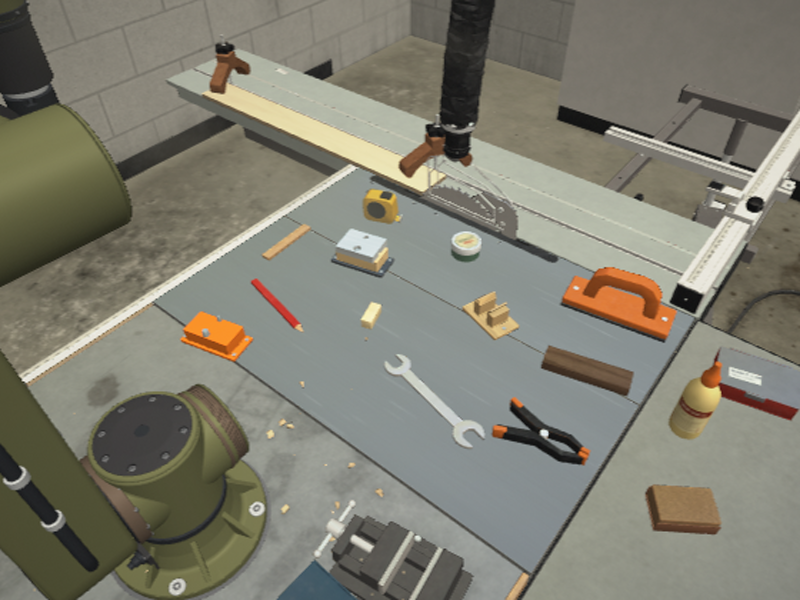

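The top view shows the plate on the fixture at about (292,250) and the stand at (455,242). The tape measure is at (258,175), the tin at (376,170), and the orange decoy at (252,437). The scene view shows the plate at (362,245) and the stand at (490,312). Next I'll take enlarged crops.

Run:
```python
import cv2
a=cv2.imread("pics/top0.png")[140:200,170:350]; b=cv2.imread("pics/scene0.png")[152:242,225:375]
cv2.imwrite("pics/c1.png",cv2.resize(a[:,:],(792,264),interpolation=cv2.INTER_CUBIC))
l=cv2.resize(a[15:55,5:65],None,fx=10,fy=10,interpolation=cv2.INTER_CUBIC)
r=cv2.resize(b,None,fx=5.3,fy=5.3,interpolation=cv2.INTER_CUBIC)
import numpy as np
# top: plate (175..235,155..195) and stand (290..350,150..190) x6.6 side by side
im=cv2.imread("pics/top0.png")
A=cv2.resize(im[155:195,175:235],(795//2*1,265),interpolation=cv2.INTER_CUBIC)
t=np.hstack([cv2.resize(im[150:200,178:238],(396,330),interpolation=cv2.INTER_CUBIC),cv2.resize(im[145:195,290:350],(396,330),interpolation=cv2.INTER_CUBIC)])
cv2.imwrite("pics/c1.png",t); cv2.imwrite("pics/c2.png",r); print(r.shape)
```

```text
(477, 795, 3)
```

View pics/c1.png

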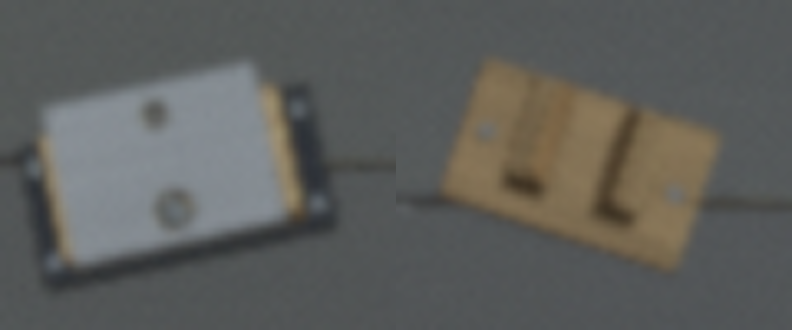

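View pics/c2.png

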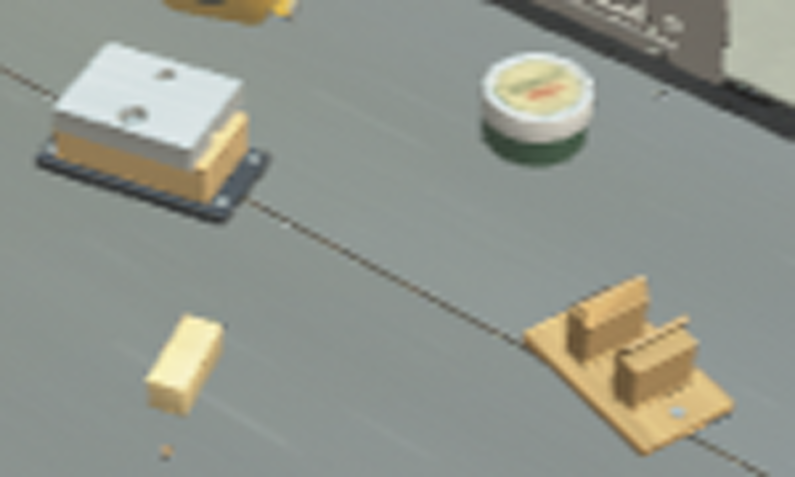

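The plate's top-face corners in c1 are (42,107), (252,63), (285,220) and (73,263), with the wide hole at (175,208) and the narrow one at (154,114). The stand's foot shows at the right of c1, and its left, bottom and right corners show in c2. I'll fit both poses from the two cameras.

```bash
cat > h.py <<'E'
import numpy as np, cv2
from scipy.optimize import least_squares
from scipy.spatial.transform import Rotation as Ro
def proj(d,X):
    c=np.atleast_2d(X)@d["R"].T+d["t"]; return c[:,:2]/c[:,2:]*[d["fx"],d["fy"]]+[d["cx"],d["cy"]]
def place(p,L): # p x,y,yaw
    return np.c_[Ro.from_euler("z",p[2]).apply(L)+[p[0],p[1],0]]
def back(d,uv,z):
    r=d["R"].T@np.array([(uv[0]-d["cx"])/d["fx"],(uv[1]-d["cy"])/d["fy"],1]); o=-d["R"].T@d["t"]; return o+r*(z-o[2])/r[2]
def fit(obs,p0):
    f=lambda p:np.concatenate([(proj(d,place(p,L))-uv).ravel() for d,L,uv in obs])
    r=least_squares(f,p0,loss="soft_l1"); return r.x,f(r.x)
E
python3 - <<'E'
from h import *
T=dict(np.load("pics/top0.npz"));S=dict(np.load("pics/scene0.npz"))
c1=lambda a,o:np.array(a)/6.6+o-0.42; c2=lambda a:np.array(a)/5.3+[225,152]-0.4
h,w=.032,.042; z=.052
# image left=+y, up=+x
P=np.array([[h,w,z],[h,-w,z],[-h,-w,z],[-h,w,z],[-.01875,0,z],[.02,0,z]])
ut=c1([[42,107],[252,63],[285,220],[73,263],[175,208],[154,114]],[178,150])
us=c2([[112,42],[243,85],[190,163],[52,108],[133,114],[165,74]])
F=np.array([[.03,.05,.008],[.03,-.05,.008],[-.03,-.05,.008],[-.03,.05,.008]])
st=c1([[91,55],[324,130],[287,270],[46,197]],[290,145])
ss=c2([[733,405],[645,450],[524,335]])
c=back(T,[205,175],.05);q=back(T,[318,170],.0)
for nm,o in (("plate",[(T,P,ut),(S,P,us)]),("plateT",[(T,P,ut)]),("plateS",[(S,P,us)]),("stand",[(T,F,st),(S,F[[1,2,3]],ss)]),("standT",[(T,F,st)]),("standS",[(S,F[[1,2,3]],ss)])):
    x,r=fit(o,[*(c if "p" in nm else q)[:2],0.1 if "p" in nm else -.3]); print(nm,x.round(4),r.round(1))
for n,px,zz in(("tape",(258,175),.06),("tin",(376,170),.036),("spanner",(420,350),0),("block",(358,316),.02),("saw",(330,126),0),("strip",(200,283),0)): print(n,back(T,np.array(px)*.7,zz).round(3))
E
```

```text
plate [0.5873 0.181  0.2179] [ 0.3 -0.1  0.4  0.   0.2 -0.   0.2  0.1 -0.2  0.2  0.2 -0.  -0.4  0.
 -0.1 -0.5 -0.4 -2.4  0.1 -0.1 -0.3  0.1  0.1  0.1]
plateT [0.5874 0.1815 0.2222] [ 0.1 -0.   0.1 -0.1  0.  -0.1  0.1  0.1 -0.3  0.1 -0.  -0. ]
plateS [0.5866 0.1798 0.2078] [-0.1  0.3  0.1 -0.1 -0.4 -2.   0.2  0.1 -0.2  0.4  0.3  0.4]
stand [ 0.6128 -0.12   -0.3048] [-0.1  0.4  0.5  0.3 -0.5  0.2 -0.1 -0.2  0.9 -0.7  0.2  0.2 -0.5 -0.4]
standT [ 0.6133 -0.1201 -0.2956] [-0.2  0.4  0.5 -0.  -0.3 -0.1  0.  -0.2]
standS [ 0.6119 -0.1203 -0.3227] [ 0.7 -0.2 -0.2  0.5 -0.4 -0.4]
tape [0.723 0.241 0.06 ]
tin [0.742 0.027 0.036]
spanner [ 0.412 -0.057  0.   ]
block [0.471 0.056 0.02 ]
saw [0.84  0.116 0.   ]
strip [0.532 0.352 0.   ]
```

```bash
cat >> h.py <<'E'
PL=[.5873,.181,.219]; ST=[.6129,-.12,-.303]
GP=.026
def pose(base,z,plate_R,theta,gy,gz=0.008):
    """plate_mid at (base xy, z) ; plate_R: plate axes in world; theta deg: tool dir in plate y-z (0=-z,90=-y,180=+z)
    returns TCP pos & R with pads' centre at plate y=gy of mid"""
    t=np.radians(theta); zt=plate_R@np.array([0,-np.sin(t),-np.cos(t)]); yt=-plate_R[:,0]
    R=np.c_[np.cross(yt,zt),yt,zt]; mid=np.array([base[0],base[1],z])
    return mid+plate_R@np.array([0,gy,0])+GP*zt, R
def RP(yaw,rx): return (Ro.from_euler("z",yaw)*Ro.from_euler("x",rx)).as_matrix()
def delta(cur,tgt):
    p,R=cur; q,Q=tgt
    return np.r_[R.T@(q-p),Ro.from_matrix(R.T@Q).as_rotvec()]
def cur(s): return s["eef_pos"],Ro.from_rotvec(s["tool_rot"]).as_matrix()
def back_off(P,d): return P[0]-d*P[1][:,2],P[1]
E
python3 - <<'E'
from plant import *
from h import *
c=cur(observe()); g=pose(PL,.044,RP(.219,0),45,.018)
b=back_off(g,.2); print(g[0],b[0],delta(c,b).round(4)); print(delta(b,g).round(4))
E
```

```text
[0.58738359 0.18062441 0.02561522] [0.55665929 0.31866795 0.16703658] [ 0.3903  0.0906  0.0635 -0.373   0.7227  0.9044]
[0.  0.  0.2 0.  0.  0. ]
```

Call:
move_arm:
  plan:
    - [0.195,0.045,0.0,-0.187,0.361,0.452]
    - [0.195,0.045,0.0,-0.187,0.361,0.452]
    - [0.195,0.045,0.0,-0.187,0.361,0.452]
    - [0.195,0.045,0.0,-0.187,0.361,0.452]
    - [0.39,0.0906,0.0635,-0.373,0.7227,0.9044]
    - [0.39,0.0906,0.0635,-0.373,0.7227,0.9044]
    - [0.39,0.0906,0.0635,-0.373,0.7227,0.9044]
    - [0.39,0.0906,0.0635,-0.373,0.7227,0.9044]
    - [0.39,0.0906,0.0635,-0.373,0.7227,0.9044]
    - [0.39,0.0906,0.0635,-0.373,0.7227,0.9044]
    - [0.39,0.0906,0.0635,-0.373,0.7227,0.9044]
    - [0.39,0.0906,0.0635,-0.373,0.7227,0.9044]
  claw: 0
  squeeze: 80

```text
time: 1.3
eef_pos: [0.556, 0.3206, 0.1701]
tool_rot: [1.979, -1.585, 0.818]
contact_force: [-0.5, -0.1, 0.1]
width: 1.002
finger_force: 0.0
```

Run:
```python
from plant import *
from h import *
s=observe(); c=cur(s); g=pose(PL,.044,RP(.219,0),45,.018)
print(s["time"],s["qpos"].round(2),delta(c,back_off(g,.2)).round(4),delta(c,g).round(4))
d=snapshot("scene"); S=d["pixels"][100:300,180:450]
cv2.imwrite("pics/s1.png",cv2.resize(S,None,fx=2.9,fy=2.9,interpolation=cv2.INTER_CUBIC))
```

```text
1.3 [ 1.07  0.46  0.12  0.5  -1.83 -0.87] [-0.0008 -0.0002  0.0036 -0.0043  0.0045 -0.0008] [ 1.000e-04  7.000e-04  2.036e-01 -4.300e-03  4.500e-03 -8.000e-04]
```

View pics/s1.png

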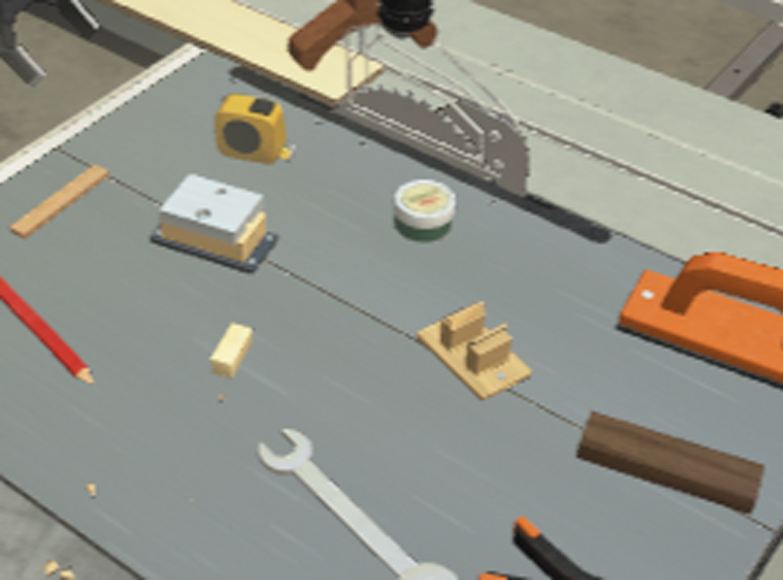

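The crop shows the gripper at the upper left (20,40), open and leaning left, with everything else unmoved. I'll advance onto the plate.

Call:
move_arm:
  plan:
    - [0,0,0.04,0,0,0]
    - [0,0,0.08,0,0,0]
    - [0,0,0.11,0,0,0]
    - [0,0.0003,0.14,-0.002,0.002,0]
    - [0,0.0003,0.16,-0.002,0.002,0]
    - [0,0.0003,0.18,-0.002,0.002,0]
    - [0,0.0003,0.19,-0.002,0.002,0]
    - [0,0.0003,0.2,-0.002,0.002,0]
    - [0,0.0003,0.201,-0.002,0.002,0]
    - [0,0.0003,0.201,-0.002,0.002,0]
    - [0,0.0003,0.201,-0.002,0.002,0]

```text
time: 2.45
eef_pos: [0.5875, 0.1814, 0.0262]
tool_rot: [1.973, -1.583, 0.818]
contact_force: [-0.2, -0.2, 0.6]
width: 1.003
finger_force: 0.0
```

Run:
```python
from plant import *
from h import *
s=observe(); c=cur(s); g=pose(PL,.044,RP(.219,0),45,.018)
print(s["time"],s["qpos"].round(2),delta(c,g).round(4),s["contact_force"])
d=snapshot("scene"); S=d["pixels"][110:230,180:340]; d2=snapshot("top")["pixels"][130:220,160:280]
a=cv2.resize(S,(400,300),interpolation=cv2.INTER_CUBIC);b=cv2.resize(d2,(400,300),interpolation=cv2.INTER_CUBIC)
cv2.imwrite("pics/s2.png",np.hstack([a,b]))
```

```text
2.45 [ 0.91  0.4  -0.25  0.58 -1.5  -0.91] [ 0.0001  0.0003  0.001  -0.     -0.     -0.0009] [-0.19332715 -0.19813962  0.59638626]
```

View pics/s2.png

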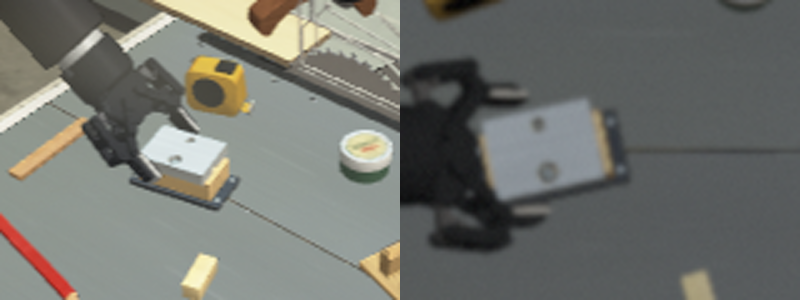

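The plate sits between the open fingers, one each side (top view: near (510,95) and (535,210)). Closing now.

Call:
move_arm:
  plan:
    - [0,0,0.001,0,0,0]
    - [0,0,0.001,0,0,0]
    - [0,0,0.001,0,0,0]
    - [0,0,0.001,0,0,0]
    - [0,0,0.001,0,0,0]
    - [0,0,0.001,0,0,0]
    - [0,0,0.001,0,0,0]
    - [0,0,0.001,0,0,0]
  claw: 1
  squeeze: 80

```text
time: 3.35
eef_pos: [0.5875, 0.1801, 0.0251]
tool_rot: [1.972, -1.583, 0.817]
contact_force: [-1.3, 2.6, 3.4]
width: 0.739
finger_force: 87.7
```

Run:
```python
from plant import *
import numpy as np
s=observe(); np.savez("g1.npz",p=s["eef_pos"],r=s["tool_rot"]); print(s["eef_pos"],s["contact_force"],s["torque"])
```

```text
[0.58753479 0.18007961 0.0250934 ] [-1.27999935  2.61021548  3.37765221] [ 1.79161051  0.41638055 -0.02112723]
```

Call:
move_arm:
  plan:
    - [0.004,0,-0.004,0,0,0]
    - [0.008,0,-0.008,0,0,0]
    - [0.012,0,-0.012,0,0,0]
    - [0.018,0,-0.018,0,0,0]
    - [0.028,0,-0.028,0,0,0]
    - [0.04,0,-0.04,0,0,0]
    - [0.055,0,-0.055,0,0,0]
    - [0.07,0,-0.07,0,0,0]
    - [0.08,0,-0.08,0,0,0]
    - [0.08,0,-0.08,0,0,0]

```text
time: 4.35
eef_pos: [0.5883, 0.1807, 0.1412]
tool_rot: [1.974, -1.587, 0.819]
contact_force: [0.3, 0.5, -1.4]
width: 0.743
finger_force: 87.4
```

```bash
cat >> h.py <<'E'
def M(p,R):
    A=np.eye(4);A[:3,:3]=R;A[:3,3]=p;return A
def tool_for(plateM,Tp): # Tp: plate in tool
    A=plateM@np.linalg.inv(Tp); return A[:3,3],A[:3,:3]
def Tp1():
    g=np.load("g1.npz"); return np.linalg.inv(M(g["p"],Ro.from_rotvec(g["r"]).as_matrix()))@M([PL[0],PL[1],.044],RP(PL[2],0))
E
python3 - <<'E'
from plant import *
from h import *
c=cur(observe()); Tp=Tp1()
t=tool_for(M([ST[0],ST[1],.16],RP(ST[2],np.pi/2)),Tp)
m=tool_for(M([(ST[0]+PL[0])/2-.01,.04,.19],RP(-.04,np.pi/4)),Tp)
print(Tp[:3,3],t[0],delta(c,m).round(4),delta(c,t).round(4))
E
```

```text
[ 1.27050704e-02  2.97762452e-05 -1.40336077e-02] [ 0.61856934 -0.1019634   0.15905059] [ 0.1136  0.0252  0.0639 -0.1057 -0.7781  0.2434] [ 0.2129  0.0314  0.1867 -0.0049 -1.5289  0.5772]
```

Call:
move_arm:
  plan:
    - [0.023,0.005,0.013,-0.02,-0.156,0.05]
    - [0.045,0.01,0.026,-0.04,-0.31,0.1]
    - [0.068,0.015,0.038,-0.06,-0.467,0.146]
    - [0.091,0.02,0.051,-0.08,-0.62,0.2]
    - [0.1136,0.0252,0.0639,-0.1057,-0.7781,0.2434]
    - [0.13,0.026,0.085,-0.09,-0.92,0.3]
    - [0.15,0.028,0.11,-0.07,-1.05,0.36]
    - [0.17,0.029,0.135,-0.045,-1.19,0.43]
    - [0.19,0.03,0.16,-0.03,-1.33,0.49]
    - [0.205,0.031,0.175,-0.015,-1.45,0.54]
    - [0.2129,0.0314,0.1867,-0.0049,-1.5289,0.5772]
    - [0.2129,0.0314,0.1867,-0.0049,-1.5289,0.5772]
    - [0.2129,0.0314,0.1867,-0.0049,-1.5289,0.5772]
    - [0.2129,0.0314,0.1867,-0.0049,-1.5289,0.5772]
    - [0.2129,0.0314,0.1867,-0.0049,-1.5289,0.5772]

```text
time: 5.85
eef_pos: [0.618, -0.1011, 0.1573]
tool_rot: [-1.452, 1.972, 0.599]
contact_force: [1.0, 0.7, -1.4]
width: 0.737
finger_force: 88.2
```

Run:
```python
from plant import *
from h import *
s=observe(); c=cur(s); Tp=Tp1()
f=lambda z:tool_for(M([ST[0],ST[1],z],RP(ST[2],np.pi/2)),Tp)
print(s["time"],s["qpos"].round(2),s["contact_force"],delta(c,f(.16)).round(4)); 
for z in(.1,.07,.05): print(delta(c,f(z)).round(4))
T=snapshot("top");S=snapshot("scene")
A=M(*c)@Tp
def draw(d,x0,y0,w,h,k):
    im=cv2.resize(d["pixels"][y0:y0+h,x0:x0+w],None,fx=k,fy=k,interpolation=cv2.INTER_CUBIC)
    B=np.array([[x,y,z] for x in(-.032,.032) for y in(-.042,.042) for z in(-.008,.008)])@A[:3,:3].T+A[:3,3]
    for u in (proj(d,B)-[x0,y0]+.5)*k: cv2.circle(im,tuple(int(v) for v in u),2,(0,0,255),-1)
    return im
cv2.imwrite("pics/s3.png",np.hstack([draw(S,290,140,100,110,4),draw(T,270,120,100,110,4)]))
```

```text
5.85 [-0.33  0.19  0.18 -0.78 -1.59  0.02] [ 1.03727519  0.69308936 -1.35183492] [-0.0008 -0.0008 -0.0017  0.0029 -0.0055  0.0009]
[ 0.0414 -0.001   0.041   0.0029 -0.0055  0.0009]
[ 0.0625 -0.0011  0.0624  0.0029 -0.0055  0.0009]
[ 0.0766 -0.0011  0.0766  0.0029 -0.0055  0.0009]
```

View pics/s3.png

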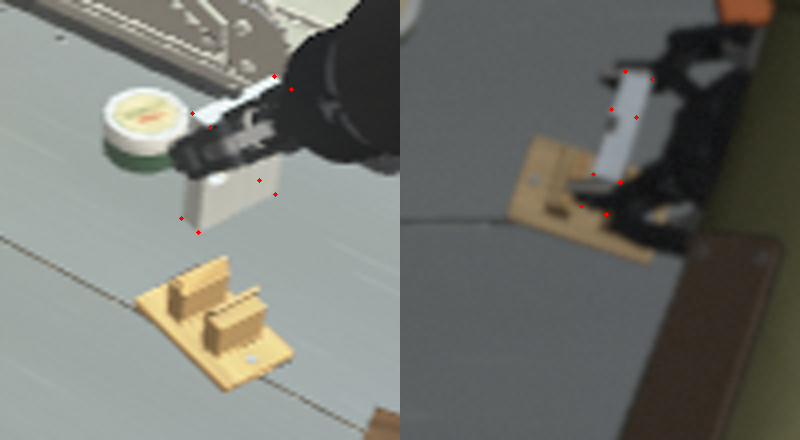

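The red predicted plate corners match the plate in both views (bottom-left at (183,218)/(200,232) in the scene view, top edge at (627,72)–(600,185) in the top view). I'll lower it into the slot.

Call:
move_arm:
  plan:
    - [0.015,-0.001,0.015,0.002,-0.004,0]
    - [0.03,-0.001,0.03,0.002,-0.004,0]
    - [0.04,-0.001,0.04,0.002,-0.004,0]
    - [0.045,-0.001,0.045,0.002,-0.004,0]
    - [0.049,-0.001,0.049,0.002,-0.004,0]
    - [0.053,-0.001,0.053,0.002,-0.004,0]
    - [0.057,-0.001,0.057,0.002,-0.004,0]
    - [0.06,-0.001,0.06,0.002,-0.004,0]
    - [0.0625,-0.001,0.0625,0.002,-0.004,0]
    - [0.0625,-0.001,0.0625,0.002,-0.004,0]

```text
time: 6.95
eef_pos: [0.6182, -0.103, 0.0676]
tool_rot: [-1.444, 1.971, 0.601]
contact_force: [1.2, 3.3, -3.3]
width: 0.734
finger_force: 88.4
```

Run:
```python
from plant import *
from h import *
s=observe(); c=cur(s); Tp=Tp1()
f=lambda z:tool_for(M([ST[0],ST[1],z],RP(ST[2],np.pi/2)),Tp)
print(s["contact_force"],s["torque"],delta(c,f(.07)).round(4)); print(delta(c,f(.05)).round(4))
```

```text
[ 1.24684351  3.27626978 -3.29684724] [-1.93513843  0.46818554 -0.1102304 ] [-0.0018 -0.     -0.0003  0.0001  0.0001 -0.0027]
[ 0.0123 -0.0001  0.0139  0.0001  0.0001 -0.0027]
```

Call:
move_arm:
  plan:
    - [0.003,0,0.003,0,0,0]
    - [0.006,0,0.006,0,0,0]
    - [0.009,0,0.009,0,0,0]
    - [0.011,0,0.011,0,0,0]
    - [0.0125,0,0.0125,0,0,0]
    - [0.0125,0,0.0125,0,0,0]

```text
time: 7.55
eef_pos: [0.6182, -0.1031, 0.0501]
tool_rot: [-1.444, 1.971, 0.601]
contact_force: [2.2, 4.8, -2.6]
width: 0.739
finger_force: 88.4
```

Call:
move_arm:
  plan:
    - [0.001,0,0.001,0,0,0]
    - [0.001,0,0.001,0,0,0]
    - [0.0015,0,0.0015,0,0,0]
    - [0.0015,0,0.0015,0,0,0]

```text
time: 7.95
eef_pos: [0.6183, -0.103, 0.0496]
tool_rot: [-1.445, 1.969, 0.601]
contact_force: [-1.2, 4.3, 4.2]
width: 0.741
finger_force: 88.9
```

Run:
```python
from plant import *
from h import *
s=observe(); np.savez("rel.npz",p=s["eef_pos"],r=s["tool_rot"]); A=M(*cur(s))@Tp1(); print(A.round(4).tolist(), Ro.from_matrix(A[:3,:3]).as_euler("ZXY"),s["contact_force"],s["torque"])
```

```text
[[0.9542, 0.0005, -0.2991, 0.6126], [-0.2991, -0.0005, -0.9542, -0.1211], [-0.0006, 1.0, -0.0004, 0.0506], [0.0, 0.0, 0.0, 1.0]] [-2.39614212  1.57007142  2.09241949] [-1.24058993  4.3147733   4.24365475] [0.49839633 0.61589142 0.35578992]
```

Call:
move_arm:
  plan:
    - [0,0,0,0,0,0]
    - [0,0,0,0,0,0]
    - [0,0,0,0,0,0]
    - [0,0,0,0,0,0]
    - [0,0,0,0,0,0]
    - [0,0,0,0,0,0]
  claw: 0

```text
time: 8.55
eef_pos: [0.6182, -0.1036, 0.0484]
tool_rot: [-1.445, 1.971, 0.6]
contact_force: [-0.0, 0.1, 0.2]
width: 0.998
finger_force: 0.0
```

Run:
```python
from plant import *
from h import *
s=observe(); A=M(*(lambda g:(g["p"],Ro.from_rotvec(g["r"]).as_matrix()))(np.load("rel.npz")))@Tp1()
print(s["width"],s["contact_force"])
T=snapshot("top");S=snapshot("scene")
def draw(d,x0,y0,w,h,k):
    im=cv2.resize(d["pixels"][y0:y0+h,x0:x0+w],None,fx=k,fy=k,interpolation=cv2.INTER_CUBIC)
    B=np.array([[x,y,z] for x in(-.032,.032) for y in(-.042,.042) for z in(-.008,.008)])@A[:3,:3].T+A[:3,3]
    for u in (proj(d,B)-[x0,y0]+.5)*k: cv2.circle(im,tuple(int(v) for v in u),1,(0,0,255),-1)
    return im
cv2.imwrite("pics/s4.png",np.hstack([draw(S,310,170,80,90,5),draw(T,280,130,80,90,5)]))
c=cur(s)
# rotate +90 about closing line at plate: target theta 135, gy .018, grip at plate as held
G=pose(A[:3,3],A[2,3],A[:3,:3],135,.018); up=(G[0]+[0,0,.02],G[1]); print(delta(c,G).round(4),delta(c,up).round(4))
```

```text
0.997962129434355 [-0.0018141   0.07962463  0.23265858]
[ 2.4700e-02  1.0000e-04 -2.7200e-02  1.8000e-03  1.5693e+00 -1.4000e-03] [ 1.0600e-02  1.0000e-04 -4.1400e-02  1.8000e-03  1.5693e+00 -1.4000e-03]
```

View pics/s4.png

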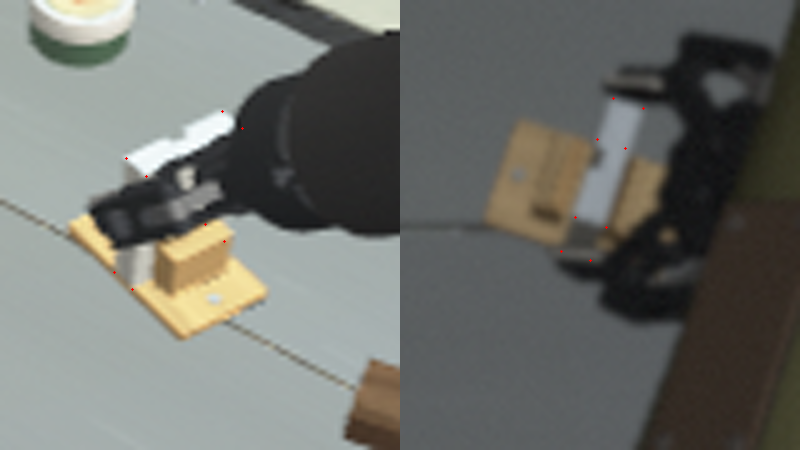

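The plate stands upright in the slot on the predicted corners in both views. I'll pivot the open gripper 90° about the closing line.

Call:
move_arm:
  plan:
    - [0.0036,0,-0.0003,0,0.14,0]
    - [0.0072,0,-0.001,0,0.28,0]
    - [0.0106,0,-0.0023,0,0.42,0]
    - [0.0138,0,-0.004,0,0.56,0]
    - [0.0167,0,-0.0061,0,0.7,0]
    - [0.0193,0,-0.0087,0,0.84,0]
    - [0.0214,0,-0.0115,0,0.98,0]
    - [0.0232,0,-0.0147,0,1.12,0]
    - [0.0245,0,-0.0181,0.001,1.26,-0.001]
    - [0.025,0,-0.0216,0.001,1.4,-0.001]
    - [0.025,0.0001,-0.026,0.002,1.5,-0.001]
    - [0.0247,0.0001,-0.0272,0.002,1.5693,-0.001]
    - [0.0247,0.0001,-0.0272,0.002,1.5693,-0.001]
    - [0.0247,0.0001,-0.0272,0.002,1.5693,-0.001]
    - [0.0247,0.0001,-0.0272,0.002,1.5693,-0.001]

```text
time: 10.15
eef_pos: [0.6075, -0.1386, 0.051]
tool_rot: [1.446, -1.972, 0.597]
contact_force: [0.1, 0.4, 0.4]
width: 0.999
finger_force: 0.0
```

Run:
```python
from plant import *
from h import *
s=observe(); A=M(*(lambda g:(g["p"],Ro.from_rotvec(g["r"]).as_matrix()))(np.load("rel.npz")))@Tp1()
T=snapshot("top");S=snapshot("scene")
def draw(d,x0,y0,w,h,k):
    im=cv2.resize(d["pixels"][y0:y0+h,x0:x0+w],None,fx=k,fy=k,interpolation=cv2.INTER_CUBIC)
    B=np.array([[x,y,z] for x in(-.032,.032) for y in(-.042,.042) for z in(-.008,.008)])@A[:3,:3].T+A[:3,3]
    for u in (proj(d,B)-[x0,y0]+.5)*k: cv2.circle(im,tuple(int(v) for v in u),1,(0,0,255),-1)
    return im
cv2.imwrite("pics/s5.png",np.hstack([draw(S,310,170,80,90,5),draw(T,280,130,80,90,5)]))
c=cur(s)
G=pose(A[:3,3],A[2,3],A[:3,:3],135,.018); print(s["qpos"].round(2),s["contact_force"],delta(c,G).round(4))
```

```text
[ 0.38  0.39 -0.21  0.58 -1.53 -0.88] [0.08982287 0.37557878 0.37187913] [-0.0005  0.0003  0.0007 -0.0005  0.0029 -0.0017]
```

View pics/s5.png

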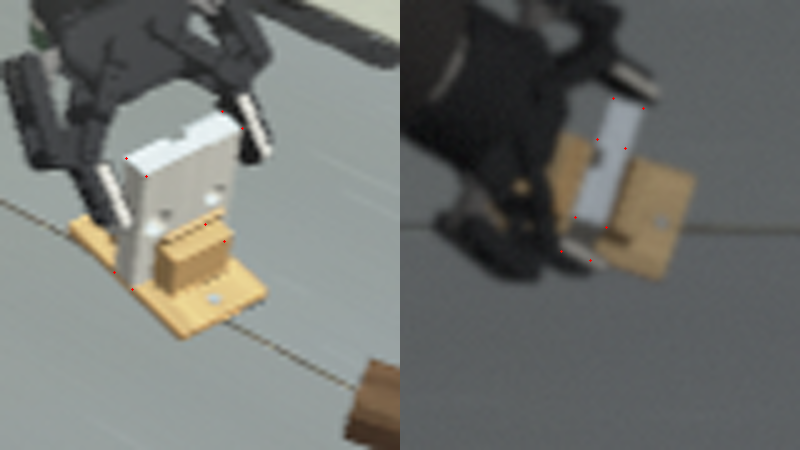

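The plate is still upright on the predicted corners, and the fingers stand on either side from the left. Closing.

Call:
move_arm:
  plan:
    - [0,0,0.0005,0,0,0]
    - [0,0,0.0005,0,0,0]
    - [0,0,0.0005,0,0,0]
    - [0,0,0.0005,0,0,0]
    - [0,0,0.0005,0,0,0]
    - [0,0,0.0005,0,0,0]
    - [0,0,0.0005,0,0,0]
    - [0,0,0.0005,0,0,0]
  claw: 1

```text
time: 11.05
eef_pos: [0.6073, -0.1388, 0.0507]
tool_rot: [1.446, -1.968, 0.599]
contact_force: [0.4, -0.5, 4.7]
width: 0.739
finger_force: 87.3
```

```bash
cat >> h.py <<'E'
def Tp2():
    g=np.load("rel.npz"); A=M(g["p"],Ro.from_rotvec(g["r"]).as_matrix())@Tp1()
    g=np.load("g2.npz"); return np.linalg.inv(M(g["p"],Ro.from_rotvec(g["r"]).as_matrix()))@A
E
python3 - <<'E'
from plant import *
from h import *
s=observe(); np.savez("g2.npz",p=s["eef_pos"],r=s["tool_rot"]); c=cur(s); Tp=Tp2()
print(Tp[:3].round(4).tolist(),s["contact_force"],s["torque"])
R=c[1]; print("up 0.12",(R.T@[0,0,.12]).round(4))
E
```

```text
[[-0.0007, 0.7074, 0.7068, -0.0132], [-1.0, -0.001, 0.0001, 0.0003], [0.0008, -0.7068, 0.7074, -0.013]] [ 0.42656644 -0.53702901  4.65234697] [ 0.51051044 -0.21954602  0.14424439]
up 0.12 [ 0.0849 -0.     -0.0849]
```

Call:
move_arm:
  plan:
    - [0.004,0,-0.004,0,0,0]
    - [0.01,0,-0.01,0,0,0]
    - [0.02,0,-0.02,0,0,0]
    - [0.035,0,-0.035,0,0,0]
    - [0.05,0,-0.05,0,0,0]
    - [0.07,0,-0.07,0,0,0]
    - [0.085,0,-0.085,0,0,0]
    - [0.085,0,-0.085,0,0,0]

```text
time: 11.85
eef_pos: [0.6086, -0.1385, 0.1753]
tool_rot: [1.447, -1.975, 0.603]
contact_force: [0.3, 0.3, -1.6]
width: 0.738
finger_force: 87.6
```

Run:
```python
from plant import *
from h import *
s=observe();c=cur(s); Tp=Tp2()
t=tool_for(M([PL[0],PL[1],.12],RP(PL[2],np.pi)),Tp)
m=tool_for(M([(ST[0]+PL[0])/2-.01,.03,.18],RP(-.04,.75*np.pi)),Tp)
print(t[0],delta(c,m).round(4),delta(c,t).round(4),s["contact_force"])
```

```text
[0.58756419 0.18096983 0.10147566] [-0.1068  0.0644 -0.0948  0.0973 -0.7772 -0.2515] [-0.2634  0.116  -0.1584 -0.0081 -1.5292 -0.5778] [ 0.29039227  0.31419474 -1.60726364]
```

Call:
move_arm:
  plan:
    - [-0.021,0.013,-0.019,0.02,-0.155,-0.05]
    - [-0.043,0.026,-0.038,0.04,-0.31,-0.1]
    - [-0.064,0.039,-0.057,0.06,-0.466,-0.15]
    - [-0.085,0.051,-0.076,0.08,-0.62,-0.2]
    - [-0.107,0.064,-0.095,0.097,-0.777,-0.2515]
    - [-0.135,0.073,-0.106,0.08,-0.92,-0.3]
    - [-0.165,0.083,-0.118,0.06,-1.06,-0.365]
    - [-0.195,0.093,-0.131,0.04,-1.2,-0.43]
    - [-0.22,0.102,-0.142,0.02,-1.33,-0.49]
    - [-0.245,0.11,-0.151,0.005,-1.44,-0.54]
    - [-0.2634,0.116,-0.1584,-0.0081,-1.5292,-0.5778]
    - [-0.2634,0.116,-0.1584,-0.0081,-1.5292,-0.5778]
    - [-0.2634,0.116,-0.1584,-0.0081,-1.5292,-0.5778]
    - [-0.2634,0.116,-0.1584,-0.0081,-1.5292,-0.5778]
    - [-0.2634,0.116,-0.1584,-0.0081,-1.5292,-0.5778]

```text
time: 13.35
eef_pos: [0.5858, 0.1808, 0.0979]
tool_rot: [-1.975, 1.588, 0.819]
contact_force: [-1.2, -1.1, -1.9]
width: 0.738
finger_force: 88.5
```

Run:
```python
from plant import *
from h import *
s=observe(); c=cur(s); Tp=Tp2(); A=M(*c)@Tp
f=lambda z:tool_for(M([PL[0],PL[1],z],RP(PL[2],np.pi)),Tp)
for z in(.12,.07,.06,.044): print(delta(c,f(z)).round(4))
print(s["qpos"].round(2),s["contact_force"],s["torque"])
T=snapshot("top");S=snapshot("scene")
h,w,z=.032,.042,-.008
B=np.array([[h,w,z],[h,-w,z],[-h,-w,z],[-h,w,z],[-.01875,0,z],[.02,0,z],[-.01875,0,-z],[.02,0,-z],[h,w,-z],[h,-w,-z],[-h,-w,-z],[-h,w,-z]])@A[:3,:3].T+A[:3,3]
def draw(d,x0,y0,w,h,k):
    im=cv2.resize(d["pixels"][y0:y0+h,x0:x0+w],None,fx=k,fy=k,interpolation=cv2.INTER_CUBIC)
    for u in (proj(d,B)-[x0,y0]+.5)*k: cv2.circle(im,tuple(int(v) for v in u),1,(0,0,255),-1)
    return im
cv2.imwrite("pics/s6.png",np.hstack([draw(S,220,125,66,95,6),draw(T,175,125,66,95,6)]))
```

```text
[-0.0023 -0.0017 -0.0027  0.004  -0.0024 -0.003 ]
[ 0.0329 -0.002   0.0328  0.004  -0.0024 -0.003 ]
[ 0.04   -0.002   0.0399  0.004  -0.0024 -0.003 ]
[ 0.0512 -0.0021  0.0512  0.004  -0.0024 -0.003 ]
[ 0.13  0.24  0.13 -0.78 -1.56  0.14] [-1.20983732 -1.14918134 -1.92167458] [-2.39527127 -0.5323691   0.03477489]
```

View pics/s6.png

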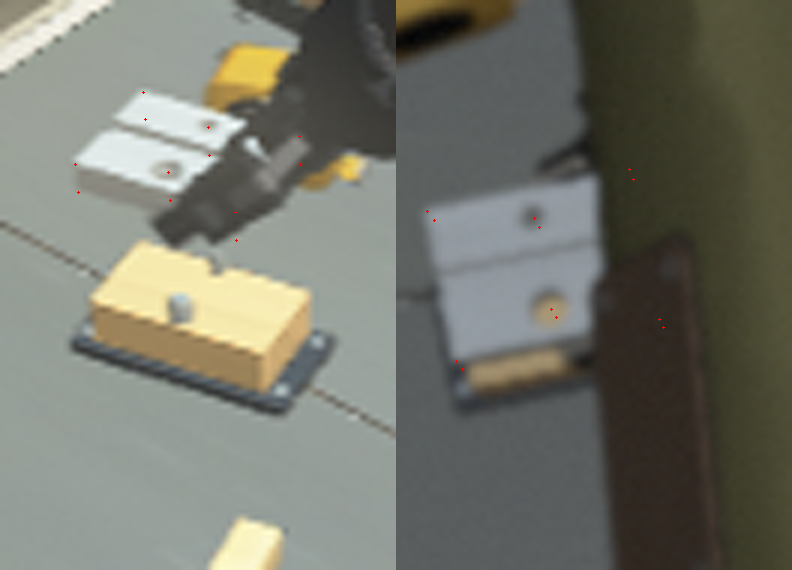

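The grooved face is up, and the predicted holes (wide (168,172), narrow (208,127)) fall on the seen holes. The bare fixture is below, with the thick pin at (180,300). I'll lower to just above the pins.

Call:
move_arm:
  plan:
    - [0.01,-0.001,0.01,0.002,-0.001,-0.002]
    - [0.02,-0.002,0.02,0.004,-0.0024,-0.003]
    - [0.03,-0.002,0.03,0.004,-0.0024,-0.003]
    - [0.036,-0.002,0.036,0.004,-0.0024,-0.003]
    - [0.039,-0.002,0.0385,0.004,-0.0024,-0.003]
    - [0.039,-0.002,0.0385,0.004,-0.0024,-0.003]
    - [0.039,-0.002,0.0385,0.004,-0.0024,-0.003]

```text
time: 14.15
eef_pos: [0.5875, 0.1805, 0.0417]
tool_rot: [-1.97, 1.585, 0.82]
contact_force: [-0.0, -0.1, -2.0]
width: 0.738
finger_force: 88.5
```

Run:
```python
from plant import *
from h import *
s=observe(); c=cur(s); Tp=Tp2(); 
f=lambda z:tool_for(M([PL[0],PL[1],z],RP(PL[2],np.pi)),Tp)
for z in(.06,.052,.044): print(delta(c,f(z)).round(4))
print(s["contact_force"],s["torque"])
S=dict(np.load("pics/scene0.npz"))
u=np.array([[142,240],[312,293],[92,300]])/6+[220,125]-.4
B=np.array([[.026,.048,.036],[.026,-.048,.036],[-.026,.048,.036]])
print((proj(S,place(PL,B))-u).round(2), fit([(S,B,u)],PL)[0])
```

```text
[-0.0002 -0.0001  0.0005  0.0007  0.0025 -0.0024]
[ 0.0055 -0.0001  0.0061  0.0007  0.0025 -0.0024]
[ 0.0111 -0.0002  0.0118  0.0007  0.0025 -0.0024]
[-0.02913046 -0.12687496 -2.02176652] [-2.38102606 -0.58559141  0.02303314]
[[-0.27 -0.22]
 [-0.24 -0.29]
 [-0.67 -0.24]] [0.58718948 0.1793076  0.22082701]
```

Call:
move_arm:
  plan:
    - [0.002,0,0.002,0,0.001,-0.002]
    - [0.004,0,0.004,0.0005,0.002,-0.002]
    - [0.005,0,0.0055,0.0005,0.002,-0.002]
    - [0.006,0,0.0065,0.0005,0.002,-0.002]
    - [0.006,0,0.0065,0.0005,0.002,-0.002]

```text
time: 14.65
eef_pos: [0.5869, 0.1809, 0.0321]
tool_rot: [-1.972, 1.584, 0.819]
contact_force: [0.5, -0.1, -2.0]
width: 0.739
finger_force: 88.5
```

Call:
move_arm:
  plan:
    - [0.0015,0,0.0015,0,0,0]
    - [0.003,0,0.003,0,0,0]
    - [0.004,0,0.004,0,0,0]
    - [0.0045,0,0.0045,0,0,0]
    - [0.0045,0,0.0045,0,0,0]

```text
time: 15.15
eef_pos: [0.587, 0.1809, 0.0259]
tool_rot: [-1.972, 1.584, 0.818]
contact_force: [-0.2, 0.4, -2.5]
width: 0.738
finger_force: 88.5
```

Run:
```python
from plant import *
from h import *
s=observe(); c=cur(s); Tp=Tp2(); 
print(delta(c,tool_for(M([PL[0],PL[1],.044],RP(PL[2],np.pi)),Tp)).round(4),s["contact_force"],s["torque"])
```

```text
[ 0.0003 -0.0005  0.0003  0.0009  0.0007 -0.0009] [-0.17259363  0.44120973 -2.45889478] [-2.39362441 -0.4705537   0.01764843]
```

Call:
move_arm:
  plan:
    - [0.0005,0,0.0005,0,0,0]
    - [0.0008,0,0.0008,0,0,0]
    - [0.0012,0,0.0012,0,0,0]
    - [0.0012,0,0.0012,0,0,0]

```text
time: 15.55
eef_pos: [0.5872, 0.1809, 0.0254]
tool_rot: [-1.973, 1.582, 0.818]
contact_force: [-3.6, -1.3, 3.7]
width: 0.737
finger_force: 89.2
```

Seated: fz has risen by about 6 N. Release, then back straight out along the fingers.

Call:
move_arm:
  plan:
    - [0,0,0,0,0,0]
    - [0,0,0,0,0,0]
    - [0,0,0,0,0,0]
    - [0,0,0,0,0,0]
    - [0,0,0,0,0,0]
    - [0,0,0,0,0,0]
    - [0,0,-0.01,0,0,0]
    - [0,0,-0.03,0,0,0]
    - [0,0,-0.06,0,0,0]
    - [0,0,-0.1,0,0,0]
    - [0,0,-0.14,0,0,0]
    - [0,0,-0.18,0,0,0]
    - [0,0,-0.18,0,0,0]
    - [0,0,-0.18,0,0,0]
  claw: 0

```text
time: 16.95
eef_pos: [0.6153, 0.0556, 0.1526]
tool_rot: [-1.971, 1.584, 0.815]
contact_force: [-0.1, -0.1, -1.2]
width: 1.005
finger_force: 0.0
```

Run:
```python
from plant import *
from h import *
s=observe(); print(s["width"],s["contact_force"])
T=snapshot("top");S=snapshot("scene")
T0=np.load("pics/top0.npz")["pixels"];S0=np.load("pics/scene0.npz")["pixels"]
# silhouette test: plate is bright grey; compare with initial picture
for n,a,b,(x,y,w,h) in(("top",T["pixels"],T0,(180,155,55,42)),("scene",S["pixels"],S0,(230,152,45,45))):
    A=a[y:y+h,x:x+w].min(2)>130;B=b[y:y+h,x:x+w].min(2)>130
    f=lambda m:np.round([m.sum(),*np.argwhere(m).mean(0)],2)
    print(n,f(A),f(B),(A^B).sum(),np.argwhere(A).min(0),np.argwhere(B).min(0),np.argwhere(A).max(0),np.argwhere(B).max(0))
    for q in(A,): print("\n".join("".join(".#"[int(v)] for v in r) for r in q)) if n=="scene" else None
```

```text
1.004885638402434 [-0.11214132 -0.11179412 -1.2362431 ]
top [723.    18.97  22.4 ] [565.    18.71  22.36] 174 [5 5] [6 6] [33 40] [33 40]
scene [1501.     19.96   21.02] [1432.     19.64   20.99] 69 [0 0] [0 0] [44 44] [44 44]
##########################...................
###########################..................
##############################...............
###################################..........
########################################....#
#############################################
#############################################
#############################################
#############################################
#############################################
#############################################
#############################################
#############################################
#############################################
#############################################
.############################################
#..##########################################
###.#########################################
#####.#######################################
[... 496 characters left out ...]
#.....###.
#.............................######......##.
##............................#####..........
####.........................................
#######......................................
##########.................................##
#############..............................##
################..........................###
###################.................##....###
#######################.............##...#..#
##########################.............#####.
#############################..........######
################################......#######
###################################..########
#############################################
#############################################
```

```bash
python3 -c "
from plant import *
print(close_job())"
```

```text
the job is handed in; nothing more can be done
None
```

The plate is turned over, grooved face up, and seated on its pins with the gripper clear. The job was handed in at about 17 s of robot time; the hand-in returned no verdict, but the final camera check showed the plate's outline matching its original seated position.

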